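Show a welded bracket to the inspection camera

ROBOT

A 6-joint arm with a two-finger parallel gripper is mounted at the origin on the work surface. World frame = base frame: x ahead of the robot, y to its left, z up, the work surface at z = 0. Lengths are in mm, angles in rad, forces in N, time in s.
With the tool pointing down it reaches from about 425 to 950 mm from the base axis. Payload 3.5 kg.
Tool frame: the origin (TCP) lies on the centre line of the jaws, within the pads' length; the fingertips stand robot.tcp_to_tips ahead of it and the grasp point (between the pads) lies 6 mm ahead of it (robot.tcp_to_tips is the distance from the TCP to the fingertips, in mm); z points along the fingers, y is the line along which they close (so a half turn about z gives the same grasp; the last joint's range is limited). The gripper opens to 85 mm and grips with 20 to 120 N. Pads are 22 mm wide; open, the fingers measure 114 mm over their backs; the gripper's body (76 mm by 85 mm) begins 54 mm behind the grasp point. The pads swing forward as they close: fully open they stand 13 mm farther back than shut.
Start: joints at [0.97, 0.286, 1.577, -0, 1.279, -0.15], TCP at [294.051, 607.569, 256.325] pointing down, gripper open.
Joint ranges: [-2.77, 2.77], [-0.9, 2.22], [0.21, 2.48], [-1.53, 4.67], [0.24, 2.81], [-2.84, 2.84]. Speed limits (rad/s): [2.79, 2.79, 3.14, 3.14, 3.14, 3.14].

INTERFACE

Orientations are given as a 3x3 rotation matrix whose columns are the frame's x, y, z axes.
In Python, from bench import robot gives the robot as it stands.
- The arm moves only by the tool arm_command, never from a script. Its argument "motion" is a list of rows, each a list of 7 numbers: the shift along the tool's x, y, z in cm, then the turn, a rotation vector about the tool's x, y, z in rad, then the opening, from -1 (shut) to 1 (fully open). A call has exactly 5 rows; each row shifts and turns the commanded pose from where the row before left it, along the tool's axes as they then stand; what a row does not reach is not made up. A row lasts 1/8 s, in which the tool goes at most 62.5 mm and 10.7 degrees, less where a joint would pass 70% of its speed; a pose out of reach is approached as far as the arm can. A call is refused whole if a number of a shift passes 6.25 or a number of a turn 0.188, either way. A call with a gripper value outside its range is refused whole. The fingers move at their own pace and stop on an object; "grip_force" is the grip in N (left out, the last holds). Time passes only in rows, so rows that do not move let the fingers close, or fill a call up. It gives the time, the measured TCP pose, the force, the opening and the grip force at its end, in the units of the state.
- robot.read_state(): the state, without advancing time (a new reading comes with each control period).
- robot.read_camera(name): name is "scene" or "top" or "wrist"; returns the picture (384x512x3 uint8, blue, green, red); there is no depth.
- robot.camera_model(name): a dict with "fx", "fy", "cx", "cy" (pixels), "k1" (the pictures are not rectified: a ray, as slopes to the right and down, at radius r is drawn at 1 + k1 r^2 times it, then the intrinsics apply), "pose" (4x4, takes a point from camera to world coordinates). Camera axes: x right, y up, looking along -z (the intrinsics and any distortion apply to the point x, -y, -z); pixel columns grow to the right and rows downward; lengths in mm; the calibration is good to about 2 mm. A picture is of the moment at which its call begins: read the wrist's pose just before it. camera_model takes no time and is no camera call; for the wrist camera it gives the pose at the moment of the call.
- robot.close_job(): hands the job in; it is judged then, once.
The state is a dict: "time_s": time; "joint_pos": joint angles; "dq": joint speeds; "joint_torque": joint torques, N m; "tcp_pos": TCP position; "ee_rot": TCP orientation; "contact_force": force on the tool from outside, world axes, zero at the start; "ft_torque": the same for the moment, N m; "opening": finger opening in mm; "grip_force": force on a finger pad.
Only numpy, scipy, OpenCV 4.12 (cv2) and the standard library are available. Lean on these libraries where they do the work, as an engineer would, in place of code of your own. Each camera call takes 0.05 s, during which the arm holds its last target. There are 200 camera calls.

TASK

First clear the two rusty offcuts out of the welded frame into the yellow scrap bin; only then lift the dark L-bracket out of the frame and show it to the inspection camera. Hold it upright, foot level at the bottom, with its inside corner turned squarely to the lens and the middle of its weld bead straight in front of the lens, 100 mm away and at lens height, and finish while still holding it there, still, with nothing else carrying it. Do not bump the camera, and leave the hammer, the bottle and the red magnet where they are.

Things in the scene. Friction and masses are not known exactly. Their poses are not given: they have to be found in the camera images.
- frame: Bare steel welded frame fixed to the table: one open rectangular cell of upright 8 mm plates with window cut-outs, 50 high, 260 (its x) by 300 (its y) inside, no floor of its own; two plate ends stick out 20 beyond it at +x. Origin: centre of the cell at table level. The bracket and both offcuts stand inside the cell on the table.
- bracket: Dark steel L-bracket, about 0.4 kg, standing on its foot. Upright web 8 thick (its x), 60 wide (y), 62 high (z); foot plate 8 thick, 60 wide, running 46 from the web to -x, two bolt holes. Brass-coloured weld bead, about 8 across, along y in the inside corner (-x side). Origin: underside, under the middle of the web (web x -4 to +4, foot x -50 to -4). Grip the web across its thickness from above.
- bracket_weld (a point): Middle of the bracket's weld bead: 6 towards -x and 10 up from the bracket's origin. Axes as the bracket's.
- bracket_toe (a point): Middle of the free edge of the bracket's foot: 50 towards -x and 4 up from the bracket's origin.
- tube_offcut: Rusty brown stub of square tube, 50 long (its x, the open ends), 36 wide (y), 36 high, wall 4, about 0.18 kg. Origin: centre of its underside.
- bar_offcut: Rusty brown solid bar stub, 52 long (its x, the +x end bright from the saw), 28 wide (y), 34 high, about 0.3 kg. Origin: centre of its underside.
- scrap_bin: Yellow open-topped scrap bin fixed to the table, 200 (its x) by 160 (its y) outside, 90 high, wall 5. Origin: centre of its underside.
- camera: Inspection camera stand, fixed: grey base plate 110 x 110 x 12, steel column 20 across, about 300 high, standing 35 behind the origin (+x); on it, at a height that varies (lens 160 to 220 up), a blue head with white ring light and black lens, looking level along the stand's -x. Origin: centre of the base's underside.
- lens (a point): Centre of the front glass of the camera's lens. The lens looks along this frame's -x; z up. Head is 56 wide and 56 high around the lens axis, the ring light 62 across.
- focus (a point): The point 100 in front of the lens on its axis, where the middle of the weld bead belongs. Axes as the lens: +x points at the lens. The inside corner faces the lens squarely when the bracket's -x lies along this frame's +x.
- hammer: Bystander: hammer lying on the table, 280 long. Leave alone. Origin: centre of its underside.
- spray: Bystander: white bottle with yellow label and blue cap, 62 across, 170 high. Leave alone. Origin: centre of its underside.
- magnet: Bystander: red L-shaped welding magnet, arms 90 and 71 long, 22 wide, 30 high. Leave alone. Origin: underside, middle of the long arm.

How it is judged:
By the outcome, as a careful person would: the job done as asked, in the order asked, and still so for the second after the job is handed in, while the arm keeps its last pose, push and grip.
It also fails if it takes over 62 s, if anything falls off the work surface, if the arm or the gripper's body presses on something with over 40 N, if the wrist force passes 120 N, or if a joint passes its speed limit or range.

## Working session

There is one attempt and no reset: what is moved stays moved. The work goes in short steps, Python scripts to look and compute and a tool call to move; the robot and the scene stay as the last step left them, time stands still between calls to the robot, and variables do not carry over. Pictures are saved under pics/ and viewed, at most 10 in all, crops included, and the job is handed in when it is done.

Besides the shell and the picture viewer there is one more tool, called as a command line: name --pt "numbers of a row" for each row, then --argument value for the rest. arm_command: Moves the arm, as the interface text tells. Its arguments: {"type":"object","properties":{"motion":{"type":"array","items":{"type":"array","items":{"type":"number"}}},"grip_force":{"type":"number"}},"required":["motion"]}

```bash
ls; mkdir -p pics; python3 - <<'E'
from bench import robot
import cv2,numpy as np
np.set_printoptions(precision=3,suppress=True)
for n in ("top","scene"):
    im=robot.read_camera(n); cv2.imwrite(f"pics/{n}0_raw.png",im)
    cv2.imwrite(f"pics/{n}0.png",cv2.resize(im,(800,600),interpolation=cv2.INTER_CUBIC))
    m=robot.camera_model(n);print(n,m)
s=robot.read_state();print(s,robot.tcp_to_tips)
E
```

```text
pics
top {'fx': 453.1296861120668, 'fy': 453.1296861120668, 'cx': 262.3529611730128, 'cy': 189.2559982817693, 'k1': -0.1623518258415678, 'pose': array([[  -0.009,    0.974,   -0.227,  269.695],
       [  -1.   ,   -0.009,   -0.002,   19.977],
       [  -0.004,    0.227,    0.974, 1361.096],
       [   0.   ,    0.   ,    0.   ,    1.   ]])}
scene {'fx': 456.0253615737787, 'fy': 456.0253615737787, 'cx': 255.76772651794042, 'cy': 191.63064106454817, 'k1': -0.1615850608521654, 'pose': array([[  -0.489,   -0.49 ,    0.722, 1481.784],
       [   0.872,   -0.262,    0.413,  559.79 ],
       [  -0.014,    0.831,    0.555,  819.405],
       [   0.   ,    0.   ,    0.   ,    1.   ]])}
{'time_s': 0.1, 'joint_pos': array([ 0.97 ,  0.287,  1.578, -0.   ,  1.279, -0.15 ]), 'dq': array([-0.001, -0.001, -0.002, -0.001,  0.   ,  0.001]), 'joint_torque': array([  0.001, -40.729, -29.37 ,  -0.   ,   0.003,   0.   ]), 'tcp_pos': array([293.749, 607.131, 255.036]), 'ee_rot': array([[-0.9  ,  0.436, -0.001],
       [ 0.436,  0.9  , -0.002],
       [ 0.   , -0.002, -1.   ]]), 'contact_force': array([-0.269, -0.737,  0.771]), 'ft_torque': array([-0.033,  0.014, -0.031]), 'grip_force': 0.0, 'opening': 85.66811557998842} 25.0
```

View pics/top0.png

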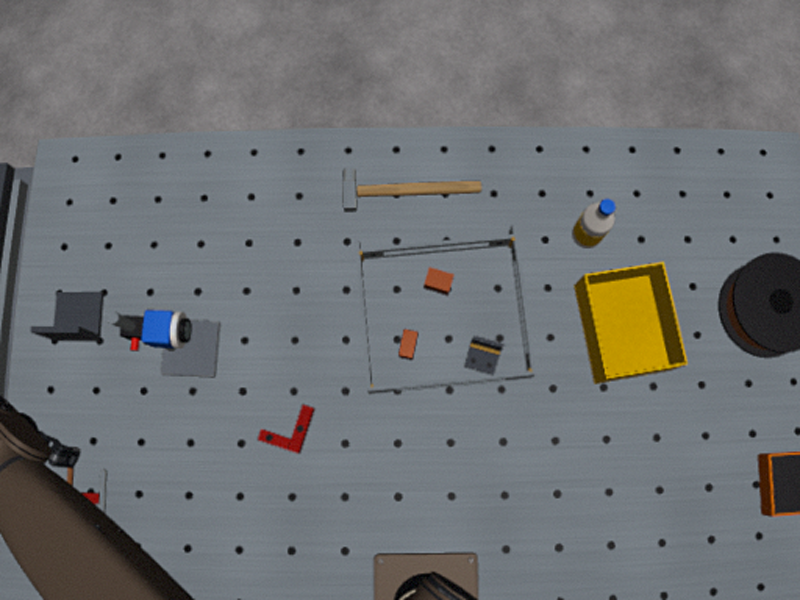

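View pics/scene0.png

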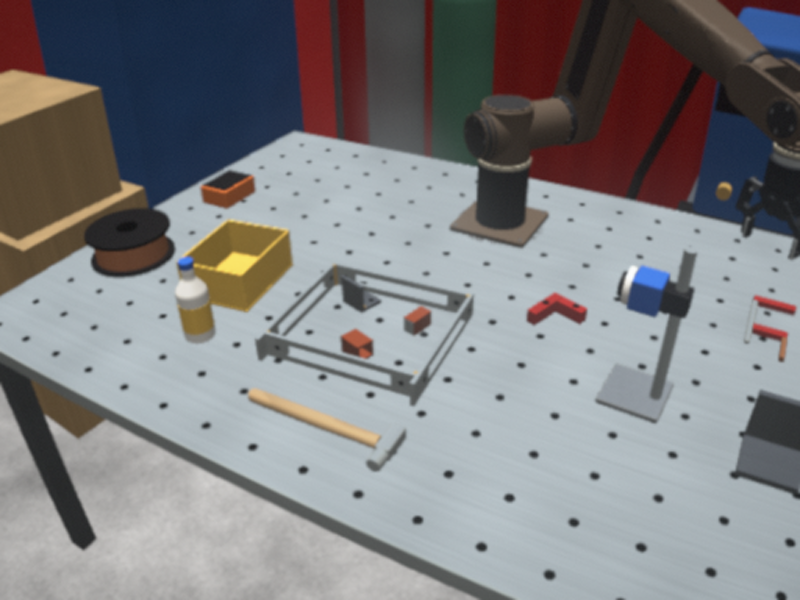

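The top view shows the frame at (362–532, 235–390), the offcuts at (438,280) and (408,345), the bracket at (485,355), the bin at (630,322) and the camera head at (165,328). The scene view agrees. Next I'll enlarge the crops.

```bash
python3 - <<'E'
import cv2,numpy as np
t=cv2.imread("pics/top0_raw.png");s=cv2.imread("pics/scene0_raw.png")
def crop(im,x,y,w,h,k):
    c=cv2.resize(im[y:y+h,x:x+w],None,fx=k,fy=k,interpolation=cv2.INTER_CUBIC)
    for i in range(0,w,10):
        cv2.line(c,(i*k,0),(i*k,8 if i%50 else 20),(0,255,0),1)
        if i%20==0: cv2.putText(c,str(x+i),(i*k,20),0,.35,(0,0,255),1)
    for j in range(0,h,10):
        cv2.line(c,(0,j*k),(8,j*k),(0,255,0),1)
        if j%20==0: cv2.putText(c,str(y+j),(8,j*k+4),0,.35,(0,0,255),1)
    return c
cv2.imwrite("pics/c1.png",crop(t,225,145,120,110,5))
a=crop(t,70,190,80,60,5);b=crop(s,380,150,80,120,5);
c=crop(s,160,165,80,60,5)
o=np.zeros((600,800,3),np.uint8);o[:300,:400]=a;o[:600,400:]=b;o[300:,:400]=c
cv2.imwrite("pics/c2.png",o)
E
```

```text
(no output)
```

View pics/c1.png

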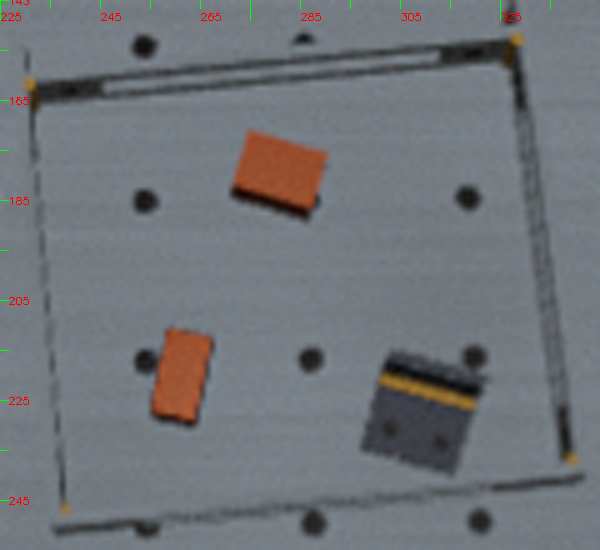

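View pics/c2.png

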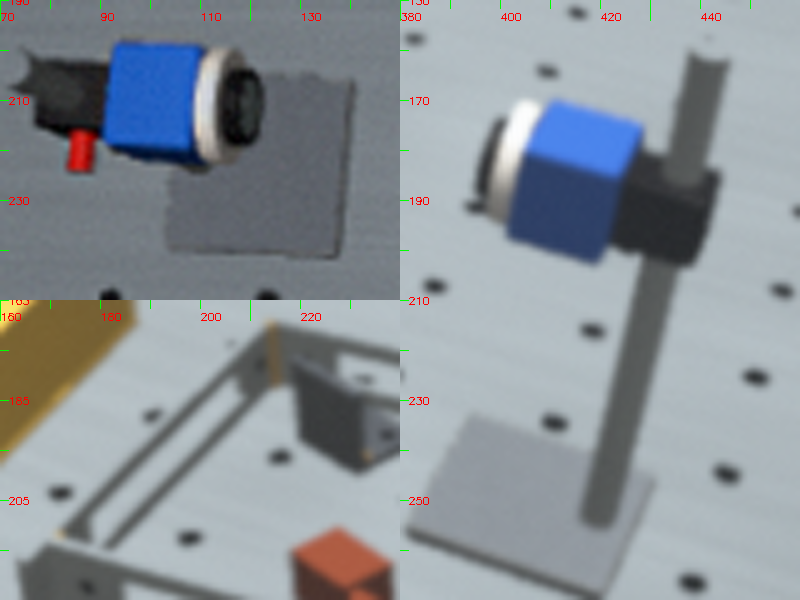

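c1 shows the tube's top face with corners at raw (274.6,171.2), (290.6,175.4), (287,187) and (271.6,182.4). It also shows the bar, and the bracket with its weld and foot facing the bottom of the picture. c2 shows the lens front at about (119,211) in the top view and (398,181) in the scene view, plus the corners of the camera base.

```bash
cat > h.py <<'E'
import numpy as np, cv2
from scipy.optimize import least_squares
from bench import robot
np.set_printoptions(precision=1,suppress=True)
def cam(n): return robot.camera_model(n)
def proj(m,P):
    T=np.linalg.inv(m["pose"]); p=np.atleast_2d(P)@T[:3,:3].T+T[:3,3]
    u=p[:,:2]*[1,-1]/-p[:,2:]; u=u*(1+m["k1"]*(u**2).sum(1,keepdims=True))
    return u*[m["fx"],m["fy"]]+[m["cx"],m["cy"]]
def ray(m,px):
    d=(np.atleast_2d(px)-[m["cx"],m["cy"]])/[m["fx"],m["fy"]]; u=d.copy()
    for _ in range(20): u=d/(1+m["k1"]*(u**2).sum(1,keepdims=True))
    return m["pose"][:3,3],np.c_[u[:,0],-u[:,1],-np.ones(len(u))]@m["pose"][:3,:3].T
def at_z(m,px,z):
    o,d=ray(m,px); return o+d*((z-o[2])/d[:,2])[:,None]
def Rz(a): c,s=np.cos(a),np.sin(a); return np.array([[c,-s,0],[s,c,0],[0,0,1.]])
def fit(obs,x0):
    "planar pose fit: obs list of (model, pixels, local points)"
    f=lambda v: np.concatenate([(proj(m,np.asarray(L,float)@Rz(v[2]).T+[v[0],v[1],0])-px).ravel() for m,px,L in obs])
    r=least_squares(f,x0); return r.x,np.abs(r.fun).max()
def tri(a,b):
    (o1,d1),(o2,d2)=a,b; d1,d2=d1[0],d2[0]
    t=np.linalg.lstsq(np.c_[d1,-d2],o2-o1,rcond=None)[0]; p,q=o1+t[0]*d1,o2+t[1]*d2
    return (p+q)/2,np.linalg.norm(p-q)
E
python3 - <<'E'
from h import *
t,s=cam("top"),cam("scene")
c=lambda L:np.array(L)/5+[225,145]
def show(n,r): print(n,r[0][:2],"yaw %.3f"%r[0][2],"err %.2f"%r[1])
def multi(n,px,L,x0):
    show(n,min((fit([(t,px,L)],[*x0,a]) for a in np.arange(-3,3.1,.5)),key=lambda r:r[1]))
box=lambda l,w,z:[[-l/2,w/2,z],[-l/2,-w/2,z],[l/2,-w/2,z],[l/2,w/2,z]]
T=c([(248,131),(328,152),(310,210),(233,187)]);print(at_z(t,T,36))
B=c([(167,328),(213,337),(197,425),(152,415)]);print(at_z(t,B,34))
multi("tube",T,[[-25,18,36],[25,18,36],[25,-18,36],[-25,-18,36]],at_z(t,T,36).mean(0)[:2])
multi("bar",B,[[26,14,34],[26,-14,34],[-26,-14,34],[-26,14,34]],at_z(t,B,34).mean(0)[:2])
W=c([(390,350),(485,376),(361,449),(455,474)])
multi("bracket",W,[[4,30,62],[4,-30,62],[-50,30,8],[-50,-30,8]],at_z(t,W,30).mean(0)[:2])
F=c([(30,83),(517,40),(65,509),(571,458)]);FF=at_z(t,F,50);print("frame corners",FF)
bn=np.array([(665,264),(577,279),(597,382),(686,364)])/1.5625; print("bin",at_z(t,bn,90),at_z(t,bn,90).mean(0))
mg=np.array([(313,407),(299,452),(259,435)])/1.5625;print("mag",at_z(t,mg,30))
hm=np.array([(349,170),(349,210),(481,187)])/1.5625;print("ham",at_z(t,hm,20))
bp=np.array([(140.4,206),(137.6,241.4),(103.4,240)]);print("base",at_z(t,bp,12))
bs=np.array([(394.4,232.6),(431,246),(421,269.6),(381,255.6)]);Q=at_z(s,bs,12);print("base s",Q,Q.mean(0))
print("lens",tri(ray(t,[(119,211.4)]),ray(s,[(397.5,181)])))
print("spray",at_z(t,np.array([(607,207)])/1.5625,165))
E
```

```text
[[633.8 -15.5  36. ]
 [620.2 -63.8  36. ]
 [584.2 -52.1  36. ]
 [598.9  -6.   36. ]]
[[513.3  34.4  34. ]
 [507.6   7.1  34. ]
 [455.   17.1  34. ]
 [461.2  43.7  34. ]]
tube [609.3 -34.3] yaw -1.863 err 0.33
bar [484.3  25.6] yaw -0.190 err 0.37
bracket [ 482.7 -122.3] yaw -0.272 err 0.61
frame corners [[ 661.3  115.9   50. ]
 [ 685.9 -179.7   50. ]
 [ 404.4   94.1   50. ]
 [ 430.7 -200.8   50. ]]
bin [[ 622.6 -464.    90. ]
 [ 594.4 -290.6   90. ]
 [ 401.2 -316.2   90. ]
 [ 430.7 -487.6   90. ]] [ 512.2 -389.6   90. ]
mag [[366.8 205.8  30. ]
 [283.1 230.9  30. ]
 [314.4 307.1  30. ]]
ham [[ 846.6  144.2   20. ]
 [ 759.7  142.9   20. ]
 [ 806.6 -124.    20. ]]
base [[534.4 397.1  12. ]
 [425.3 400.8  12. ]
 [429.3 508.6  12. ]]
base s [[429.9 407.8  12. ]
 [440.4 515.4  12. ]
 [547.6 511.5  12. ]
 [542.8 401.9  12. ]] [490.2 459.1  12. ]
lens (array([481.4, 398.1, 211. ]), np.float64(0.9206848611784824))
spray [[ 709.7 -337.   165. ]]
```

```bash
cat >> h.py <<'E'
from scipy.spatial.transform import Rotation as Ro, Slerp
def Rdown(a):
    "tool pointing down, closing axis y at world yaw a"
    y=np.array([np.cos(a),np.sin(a),0]); z=np.array([0,0,-1.]); return np.c_[np.cross(y,z),y,z]
def plan(wps,p=None,R=None):
    "wps: (xyz, R, grip, rows); prints tool-frame rows from the measured pose"
    st=robot.read_state(); p=st["tcp_pos"] if p is None else p; R=st["ee_rot"] if R is None else R
    for q,Q,g,n in wps:
        q=np.array(q,float); d=q-p; S=Slerp([0,1],Ro.from_matrix([R,Q]))
        n=n or max(int(np.ceil(max(np.linalg.norm(d)/58,(Ro.from_matrix(R.T@Q).magnitude())/.17))),1)
        print("->",q,n)
        for i in range(n):
            A,B=S(i/n).as_matrix(),S((i+1)/n)
            w=Ro.from_matrix(A.T@B.as_matrix()).as_rotvec()
            print([round(float(v),2) for v in A.T@d/n/10]+[round(float(v),3) for v in w]+[g])
        p,R=q,Q
E
python3 - <<'E'
from h import *
s=robot.read_state();w=cam("wrist");R=s["ee_rot"]
print("cam in tool",R.T@(w["pose"][:3,3]-s["tcp_pos"]));print(R.T@w["pose"][:3,:3]);print(w["fx"])
plan([((330,380,255),Rdown(1.2),0.2,0),((484,26,220),Rdown(1.381),0.2,0)])
E
```

```text
cam in tool [  77.1   -1.  -118.2]
[[-0.   1.   0.3]
 [ 1.  -0.   0. ]
 [ 0.   0.3 -1. ]]
344.57054475224817
-> [330. 380. 255.] 4
[-3.29, -4.72, 0.01, -0.001, -0.0, -0.02, 0.2]
[-3.19, -4.78, 0.01, -0.001, -0.0, -0.02, 0.2]
[-3.1, -4.84, 0.01, -0.001, -0.0, -0.02, 0.2]
[-3.0, -4.9, 0.0, -0.001, -0.0, -0.02, 0.2]
-> [484.  26. 220.] 7
[-3.88, -3.92, 0.5, 0.0, 0.0, -0.026, 0.2]
[-3.78, -4.02, 0.5, 0.0, 0.0, -0.026, 0.2]
[-3.68, -4.11, 0.5, 0.0, 0.0, -0.026, 0.2]
[-3.57, -4.21, 0.5, 0.0, 0.0, -0.026, 0.2]
[-3.46, -4.3, 0.5, 0.0, 0.0, -0.026, 0.2]
[-3.35, -4.38, 0.5, 0.0, 0.0, -0.026, 0.2]
[-3.23, -4.47, 0.5, 0.0, 0.0, -0.026, 0.2]
```

arm_command --pt "-3.29 -4.72 0 0 0 -0.02 0.2" --pt "-3.19 -4.78 0 0 0 -0.02 0.2" --pt "-3.1 -4.84 0 0 0 -0.02 0.2" --pt "-3.0 -4.9 0 0 0 -0.02 0.2" --pt "-3.88 -3.92 0.5 0 0 -0.026 0.2"

```text
time_s: 0.72
tcp_pos: [351.8, 328.2, 251.2]
ee_rot: [[-0.942, 0.336, 0.0], [0.336, 0.942, 0.0], [-0.0, 0.0, -1.0]]
contact_force: [0.2, -0.2, -0.2]
opening: 51.5
grip_force: 0.0
```

arm_command --pt "-3.78 -4.02 0.5 0 0 -0.026 0.2" --pt "-3.68 -4.11 0.5 0 0 -0.026 0.2" --pt "-3.57 -4.21 0.5 0 0 -0.026 0.2" --pt "-3.46 -4.3 0.5 0 0 -0.026 0.2" --pt "-3.35 -4.38 0.5 0 0 -0.026 0.2"

```text
time_s: 1.35
tcp_pos: [462.6, 75.3, 226.0]
ee_rot: [[-0.977, 0.212, -0.0], [0.212, 0.977, 0.0], [0.0, 0.0, -1.0]]
contact_force: [-0.5, 1.1, -0.1]
opening: 51.2
grip_force: 0.0
```

arm_command --pt "-3.23 -4.47 0.5 0 0 -0.026 0.2" --pt "0 0 0 0 0 0 0.2" --pt "0 0 0 0 0 0 0.2" --pt "0 0 0 0 0 0 0.2" --pt "0 0 0 0 0 0 0.2"

```text
time_s: 1.98
tcp_pos: [484.1, 27.6, 221.4]
ee_rot: [[-0.983, 0.186, 0.0], [0.186, 0.983, 0.0], [-0.0, 0.0, -1.0]]
contact_force: [-0.3, 0.0, -0.1]
opening: 51.4
grip_force: 0.0
```

```bash
cat >> h.py <<'E'
def snap(name,k=1.5625):
    import pickle
    m=cam("wrist"); im=robot.read_camera("wrist"); pickle.dump((m,im),open(f"pics/{name}.pkl","wb"))
    cv2.imwrite(f"pics/{name}.png",cv2.resize(im,None,fx=k,fy=k,interpolation=cv2.INTER_CUBIC))
def load(name):
    import pickle; return pickle.load(open(f"pics/{name}.pkl","rb"))[0]
def st():
    s=robot.read_state(); print(round(s["time_s"],2),s["tcp_pos"],"yaw_y %.3f"%np.arctan2(s["ee_rot"][1,1],s["ee_rot"][0,1]),"tilt",s["ee_rot"][2]*1000//1,s["opening"],s["grip_force"],s["contact_force"])
E
python3 -c "
from h import *
st();snap('w1')"
```

```text
1.98 [484.1  27.6 221.4] yaw_y 1.384 tilt [   -1.     0. -1000.] 51.39281354813844 0.0 [-0.3  0.  -0.1]
```

View pics/w1.png

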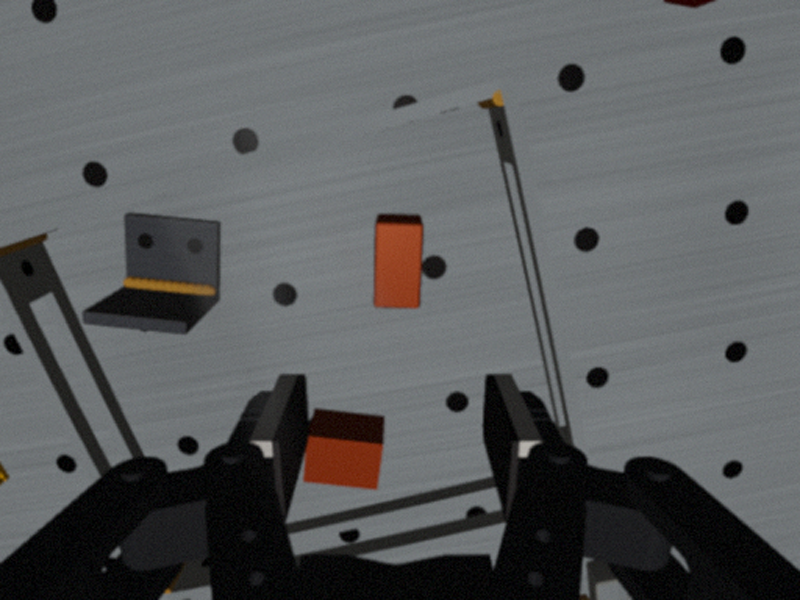

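The wrist view shows the bar's top corners at (378,222), (422,223), (420,308) and (375,306). The bracket foot edge runs (126,213)–(220,221), and the tube's top runs (308,437)–(383,443)–(378,488)–(304,482).

```bash
python3 - <<'E'
from h import *
w=load("w1");k=1.5625
for n,px,L,x0 in [("bar",[(378,222),(422,223),(420,308),(375,306)],[[-26,-14,34],[-26,14,34],[26,14,34],[26,-14,34]],[484,25,-.19]),
 ("bracket",[(126,213),(220,221),(88,310),(188,322)],[[-50,-30,8],[-50,30,8],[-4,-30,62],[-4,30,62]],[482,-122,-.27]),
 ("tube",[(383,443),(308,437),(304,482),(378,488)],[[-25,-18,36],[25,-18,36],[25,18,36],[-25,18,36]],[609,-34,-1.86])]:
    r=fit([(w,np.array(px)/k,L)],x0);print(n,r[0][:2],"%.3f %.2f"%(r[0][2],r[1]))
fr=np.array([(0,253),(45,237),(497,97)])/k;print(at_z(w,fr,50))
E
```

```text
bar [485.9  28.4] -0.215 1.64
bracket [ 483.4 -119.8] -0.285 1.77
tube [610.8 -32.2] -1.859 0.76
[[ 431.2 -194.4   50. ]
 [ 427.8 -163.7   50. ]
 [ 403.5   94.9   50. ]]
```

```bash
python3 - <<'E'
from h import *
R=Rdown(1.37);P=np.array([486,27.5,32.])
plan([(P+[0,0,14],R,.2,4),(P,R,.2,1),(P,R,-1,1),((490,20,170),R,-1,3),((472,-395,170),R,-1,0),((472,-395,85),R,-1,2)])
E
```

```text
-> [486.   27.5  46. ] 4
[-0.04, 0.01, 4.39, 0.0, 0.0, 0.003, 0.2]
[-0.04, 0.01, 4.39, 0.0, 0.0, 0.003, 0.2]
[-0.04, 0.01, 4.39, 0.0, 0.0, 0.003, 0.2]
[-0.04, 0.01, 4.39, 0.0, 0.0, 0.003, 0.2]
-> [486.   27.5  32. ] 1
[0.0, 0.0, 1.4, 0.0, 0.0, 0.0, 0.2]
-> [486.   27.5  32. ] 1
[0.0, 0.0, 0.0, 0.0, 0.0, 0.0, -1]
-> [490.  20. 170.] 3
[-0.18, -0.22, -4.6, 0.0, 0.0, 0.0, -1]
[-0.18, -0.22, -4.6, 0.0, 0.0, 0.0, -1]
[-0.18, -0.22, -4.6, 0.0, 0.0, 0.0, -1]
-> [ 472. -395.  170.] 8
[-0.81, -5.13, 0.0, 0.0, 0.0, 0.0, -1]
[-0.81, -5.13, 0.0, 0.0, 0.0, 0.0, -1]
[-0.81, -5.13, 0.0, 0.0, 0.0, 0.0, -1]
[-0.81, -5.13, 0.0, 0.0, 0.0, 0.0, -1]
[-0.81, -5.13, 0.0, 0.0, 0.0, 0.0, -1]
[-0.81, -5.13, 0.0, 0.0, 0.0, 0.0, -1]
[-0.81, -5.13, 0.0, 0.0, 0.0, 0.0, -1]
[-0.81, -5.13, 0.0, 0.0, 0.0, 0.0, -1]
-> [ 472. -395.   85.] 2
[0.0, 0.0, 4.25, 0.0, 0.0, 0.0, -1]
[0.0, 0.0, 4.25, 0.0, 0.0, 0.0, -1]
```

arm_command --pt "-0.04 0.01 4.4 0 0 0.003 0.2" --pt "-0.04 0.01 4.4 0 0 0.003 0.2" --pt "-0.04 0.01 4.4 0 0 0.003 0.2" --pt "-0.04 0.01 4.4 0 0 0.003 0.2" --pt "0 0 1.4 0 0 0 0.2"

```text
time_s: 2.65
tcp_pos: [484.0, 27.4, 28.8]
ee_rot: [[-0.98, 0.199, -0.005], [0.199, 0.98, 0.001], [0.005, -0.0, -1.0]]
contact_force: [0.2, 0.1, 0.5]
opening: 51.0
grip_force: 0.0
```

arm_command --pt "0 0 0 0 0 0 0.2" --pt "0 0 0 0 0 0 -1" --pt "0 0 0 0 0 0 -1" --pt "0 0 0 0 0 0 -1" --pt "0 0 0 0 0 0 -1" --grip_force 60

```text
time_s: 3.28
tcp_pos: [488.1, 26.4, 33.6]
ee_rot: [[-0.98, 0.2, 0.004], [0.2, 0.98, -0.0], [-0.004, 0.001, -1.0]]
contact_force: [-0.5, 1.5, 7.0]
opening: 26.7
grip_force: 61.3
```

arm_command --pt "0 0 -2.5 0 0 0 -1" --pt "0 0 -4.5 0 0 0 -1" --pt "-0.18 -0.22 -4.5 0 0 0 -1" --pt "0 0 -2.5 0 0 0 -1" --pt "0 0 0 0 0 0 -1"

```text
time_s: 3.9
tcp_pos: [488.6, 23.8, 173.6]
ee_rot: [[-0.98, 0.199, 0.005], [0.199, 0.98, -0.001], [-0.005, 0.0, -1.0]]
contact_force: [-0.0, 0.3, -2.4]
opening: 27.1
grip_force: 60.3
```

arm_command --pt "-0.84 -5.18 0 0 0 0 -1" --pt "-0.84 -5.18 0 0 0 0 -1" --pt "-0.84 -5.18 0 0 0 0 -1" --pt "-0.84 -5.18 0 0 0 0 -1" --pt "-0.84 -5.18 0 0 0 0 -1"

```text
time_s: 4.53
tcp_pos: [475.4, -239.0, 168.7]
ee_rot: [[-0.98, 0.2, -0.003], [0.2, 0.98, 0.003], [0.004, 0.002, -1.0]]
contact_force: [1.2, -0.0, -2.3]
opening: 26.9
grip_force: 60.4
```

arm_command --pt "-0.84 -5.18 0 0 0 0 -1" --pt "-0.84 -5.18 0 0 0 0 -1" --pt "-0.84 -5.18 0 0 0 0 -1" --pt "0 0 0 0 0 0 -1" --pt "0 0 0 0 0 0 -1"

```text
time_s: 5.15
tcp_pos: [469.6, -394.3, 168.7]
ee_rot: [[-0.98, 0.2, -0.003], [0.2, 0.98, 0.004], [0.004, 0.003, -1.0]]
contact_force: [0.1, 0.4, -2.8]
opening: 27.4
grip_force: 60.6
```

```bash
python3 -c "
from h import *
st();snap('w2')"
```

```text
5.15 [ 469.6 -394.3  168.7] yaw_y 1.369 tilt [    3.     3. -1000.] 27.389446761869774 60.64560055732727 [ 0.1  0.4 -2.8]
```

View pics/w2.png

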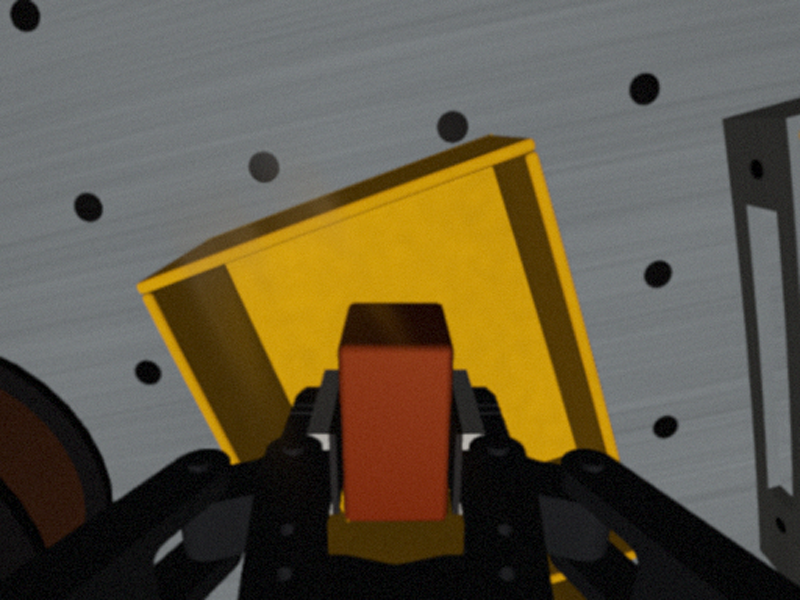

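The bar is gripped and hangs well inside the bin outline (rim about (140–620, 140–460)). I'll lower it and release.

arm_command --pt "0 0 4.25 0 0 0 -1" --pt "0 0 4.25 0 0 0 -1" --pt "0 0 0 0 0 0 -1" --pt "0 0 0 0 0 0 -0.1" --pt "0 0 0 0 0 0 0"

```text
time_s: 5.82
tcp_pos: [472.4, -396.9, 89.9]
ee_rot: [[-0.98, 0.199, 0.004], [0.199, 0.98, -0.005], [-0.005, -0.004, -1.0]]
contact_force: [0.4, -0.8, 0.9]
opening: 42.9
grip_force: 0.0
```

arm_command --pt "0 0 0 0 0 0 0" --pt "0 0 -2 0 0 0 0" --pt "0 0 -4 0 0 0 0" --pt "0 0 -4 0 0 0 0.3" --pt "0 0 0 0 0 0 0.3"

```text
time_s: 6.45
tcp_pos: [472.7, -397.9, 193.3]
ee_rot: [[-0.98, 0.199, 0.008], [0.199, 0.98, -0.009], [-0.009, -0.007, -1.0]]
contact_force: [-0.9, -0.0, 0.6]
opening: 55.8
grip_force: 0.0
```

```bash
python3 - <<'E'
from h import *
st()
R=Rdown(-.29);P=np.array([610.5,-33,32.])
plan([((600,-45,190),R,.3,10),(P+[0,0,90],R,.3,2)])
E
```

```text
6.45 [ 472.7 -397.9  193.3] yaw_y 1.370 tilt [  -10.    -8. -1000.] 55.78267845945587 0.0 [-0.9 -0.   0.6]
-> [600. -45. 190.] 10
[-0.54, 3.71, 0.01, 0.0, 0.001, 0.166, 0.3]
[0.08, 3.75, 0.01, 0.0, 0.001, 0.166, 0.3]
[0.7, 3.69, 0.01, 0.0, 0.001, 0.166, 0.3]
[1.3, 3.52, 0.01, 0.0, 0.001, 0.166, 0.3]
[1.86, 3.26, 0.01, 0.0, 0.001, 0.166, 0.3]
[2.37, 2.91, 0.01, 0.0, 0.001, 0.166, 0.3]
[2.82, 2.47, 0.02, 0.0, 0.001, 0.166, 0.3]
[3.19, 1.97, 0.02, 0.0, 0.001, 0.166, 0.3]
[3.47, 1.42, 0.02, 0.0, 0.001, 0.166, 0.3]
[3.66, 0.83, 0.03, 0.0, 0.001, 0.166, 0.3]
-> [610.5 -33.  122. ] 2
[0.73, 0.33, 3.4, 0.0, 0.0, 0.0, 0.3]
[0.73, 0.33, 3.4, 0.0, 0.0, 0.0, 0.3]
```

arm_command --pt "-0.54 3.71 0 0 0 0.166 0.3" --pt "0.08 3.75 0 0 0 0.166 0.3" --pt "0.7 3.69 0 0 0 0.166 0.3" --pt "1.3 3.52 0 0 0 0.166 0.3" --pt "1.86 3.26 0 0 0 0.166 0.3"

```text
time_s: 7.08
tcp_pos: [534.2, -217.6, 186.3]
ee_rot: [[-0.509, 0.861, -0.0], [0.861, 0.509, 0.0], [0.0, -0.0, -1.0]]
contact_force: [0.3, 0.4, 1.3]
opening: 55.6
grip_force: 0.0
```

arm_command --pt "2.37 2.91 0 0 0 0.166 0.3" --pt "2.82 2.47 0 0 0 0.166 0.3" --pt "3.19 1.97 0 0 0 0.166 0.3" --pt "3.47 1.42 0 0 0 0.166 0.3" --pt "3.66 0.83 0 0 0 0.166 0.3"

```text
time_s: 7.7
tcp_pos: [597.8, -41.3, 186.3]
ee_rot: [[0.291, 0.957, -0.001], [0.957, -0.291, 0.0], [-0.0, -0.001, -1.0]]
contact_force: [0.6, 0.4, -0.1]
opening: 55.4
grip_force: 0.0
```

arm_command --pt "0.73 0.33 3.4 0 0 0 0.3" --pt "0.73 0.33 3.4 0 0 0 0.3" --pt "0 0 0 0 0 0 0.3" --pt "0 0 0 0 0 0 0.3" --pt "0 0 0 0 0 0 0.3"

```text
time_s: 8.32
tcp_pos: [609.4, -31.1, 120.5]
ee_rot: [[0.287, 0.958, 0.003], [0.958, -0.287, -0.001], [0.0, 0.003, -1.0]]
contact_force: [0.4, 0.4, 0.7]
opening: 55.4
grip_force: 0.0
```

```bash
python3 - <<'E'
from h import *
st()
P=np.array([610.5,-33,32.])
plan([(P,Rdown(-.29),.3,3)])
E
```

```text
8.32 [609.4 -31.1 120.5] yaw_y -0.291 tilt [    0.     3. -1000.] 55.357063740677155 0.0 [0.4 0.4 0.7]
-> [610.5 -33.   32. ] 3
[-0.05, 0.04, 2.95, 0.001, -0.0, -0.0, 0.3]
[-0.05, 0.05, 2.95, 0.001, -0.0, -0.0, 0.3]
[-0.05, 0.05, 2.95, 0.001, -0.0, -0.0, 0.3]
```

arm_command --pt "-0.05 0.05 4 0 0 0 0.3" --pt "-0.05 0.05 3 0 0 0 0.3" --pt "-0.05 0.05 1.8 0 0 0 0.3" --pt "0 0 0 0 0 0 0.3" --pt "0 0 0 0 0 0 -1" --grip_force 50

```text
time_s: 8.95
tcp_pos: [610.6, -32.6, 31.9]
ee_rot: [[0.286, 0.958, 0.003], [0.958, -0.286, -0.001], [0.0, 0.003, -1.0]]
contact_force: [-0.3, -0.1, 0.9]
opening: 38.5
grip_force: 0.0
```

arm_command --pt "0 0 0 0 0 0 -1" --pt "0 0 0 0 0 0 -1" --pt "0 0 0 0 0 0 -1" --pt "0 0 -2.5 0 0 0 -1" --pt "0 0 -4.5 0 0 0 -1"

```text
time_s: 9.57
tcp_pos: [606.3, -31.6, 97.4]
ee_rot: [[0.286, 0.958, -0.008], [0.958, -0.286, 0.002], [-0.001, -0.008, -1.0]]
contact_force: [0.0, -0.4, -3.0]
opening: 35.5
grip_force: 50.3
```

arm_command --pt "0 0 -4.5 0 0 0 -1" --pt "0 0 -2.5 0 0 0 -1" --pt "0 0 0 0 0 0 -1" --pt "0 0 0 0 0 0 -1" --pt "0 0 0 0 0 0 -1"

```text
time_s: 10.2
tcp_pos: [607.9, -32.0, 167.6]
ee_rot: [[0.286, 0.958, -0.005], [0.958, -0.286, 0.001], [-0.0, -0.005, -1.0]]
contact_force: [-0.0, 0.3, -2.7]
opening: 35.0
grip_force: 50.5
```

```bash
python3 - <<'E'
from h import *
st()
R=Rdown(-.05)
plan([((552,-385,170),R,-1,8),((552,-385,85),R,-1,2)])
E
```

```text
10.2 [607.9 -32.  167.6] yaw_y -0.290 tilt [   -1.    -5. -1000.] 34.98550700367495 50.517529249191284 [-0.   0.3 -2.7]
-> [ 552. -385.  170.] 8
[-4.43, 0.59, -0.03, -0.001, -0.0, -0.03, -1]
[-4.44, 0.46, -0.03, -0.001, -0.0, -0.03, -1]
[-4.46, 0.33, -0.03, -0.001, -0.0, -0.03, -1]
[-4.46, 0.19, -0.03, -0.001, -0.0, -0.03, -1]
[-4.47, 0.06, -0.03, -0.001, -0.0, -0.03, -1]
[-4.47, -0.08, -0.03, -0.001, -0.0, -0.03, -1]
[-4.46, -0.21, -0.03, -0.001, -0.0, -0.03, -1]
[-4.45, -0.34, -0.03, -0.001, -0.0, -0.03, -1]
-> [ 552. -385.   85.] 2
[0.0, 0.0, 4.25, 0.0, 0.0, 0.0, -1]
[0.0, 0.0, 4.25, 0.0, 0.0, 0.0, -1]
```

arm_command --pt "-4.43 0.5 -0.1 0 0 -0.03 -1" --pt "-4.44 0.37 -0.1 0 0 -0.03 -1" --pt "-4.46 0.24 -0.1 0 0 -0.03 -1" --pt "-4.46 0.1 -0.1 0 0 -0.03 -1" --pt "-4.47 -0.03 0 0 0 -0.03 -1"

```text
time_s: 10.82
tcp_pos: [569.1, -252.9, 172.7]
ee_rot: [[0.139, 0.99, -0.002], [0.99, -0.139, 0.001], [0.001, -0.002, -1.0]]
contact_force: [0.3, 0.3, -2.6]
opening: 35.5
grip_force: 50.5
```

arm_command --pt "-4.47 -0.17 0 0 0 -0.03 -1" --pt "-4.46 -0.3 0 0 0 -0.03 -1" --pt "-4.45 -0.43 0 0 0 -0.03 -1" --pt "0 0 4.25 0 0 0 -1" --pt "0 0 3.8 0 0 0 -1"

```text
time_s: 11.45
tcp_pos: [545.4, -384.4, 91.2]
ee_rot: [[0.052, 0.999, -0.001], [0.999, -0.052, 0.002], [0.001, -0.002, -1.0]]
contact_force: [-0.7, -0.3, -3.8]
opening: 35.3
grip_force: 50.4
```

arm_command --pt "0 0 0 0 0 0 -1" --pt "0 0 0 0 0 0 -1" --pt "0 0 0 0 0 0 0" --pt "0 0 0 0 0 0 0.05" --pt "0 0 0 0 0 0 0.05"

```text
time_s: 12.08
tcp_pos: [547.1, -384.5, 95.5]
ee_rot: [[0.05, 0.999, 0.002], [0.999, -0.05, -0.002], [-0.002, 0.002, -1.0]]
contact_force: [-0.6, 0.2, 0.2]
opening: 44.6
grip_force: 0.0
```

arm_command --pt "0 0 -2 0 0 0 0.05" --pt "0 0 -4 0 0 0 0.05" --pt "0 0 -4 0 0 0 0.05" --pt "0 0 0 0 0 0 0.05" --pt "0 0 0 0 0 0 0.05"

```text
time_s: 12.7
tcp_pos: [546.4, -383.9, 194.5]
ee_rot: [[0.05, 0.999, 0.001], [0.999, -0.05, -0.001], [-0.001, 0.001, -1.0]]
contact_force: [-1.0, -0.0, -1.1]
opening: 44.4
grip_force: 0.0
```

```bash
python3 - <<'E'
from h import *
st(); snap("w3",1)
R=Rdown(-.28)
plan([((470,-116,190),R,0.05,6)])
im=robot.read_camera("top");a=cv2.resize(im[100:270,200:450],(750,510),interpolation=cv2.INTER_CUBIC)
w=cv2.resize(cv2.imread("pics/w3.png"),(256,192));a[-192:,:256]=w;cv2.imwrite("pics/t3.png",a)
E
```

```text
12.7 [ 546.4 -383.9  194.5] yaw_y -0.050 tilt [   -1.     0. -1000.] 44.37494494866939 0.0 [-1.  -0.  -1.1]
-> [ 470. -116.  190.] 6
[4.39, -1.49, 0.06, -0.0, -0.0, 0.038, 0.05]
[4.33, -1.65, 0.06, -0.0, -0.0, 0.038, 0.05]
[4.26, -1.82, 0.06, -0.0, -0.0, 0.038, 0.05]
[4.19, -1.98, 0.06, -0.0, -0.0, 0.038, 0.05]
[4.11, -2.14, 0.05, -0.0, -0.0, 0.038, 0.05]
[4.03, -2.3, 0.05, -0.0, -0.0, 0.038, 0.05]
```

View pics/t3.png

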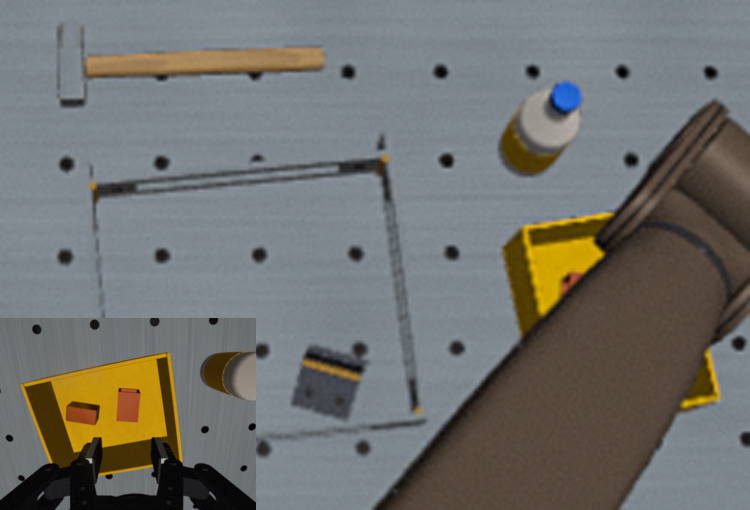

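Both offcuts are in the bin (the inset shows them at (82,412) and (128,405)), and the bracket hasn't moved. Now the bracket.

arm_command --pt "4.35 -1.3 0 0 0 0.038 0.05" --pt "4.3 -1.45 0 0 0 0.038 0.05" --pt "4.2 -1.6 0 0 0 0.038 0.05" --pt "4.12 -1.75 0 0 0 0.038 0.05" --pt "4.05 -1.9 0.6 0 0 0.038 0.05"

```text
time_s: 13.42
tcp_pos: [492.4, -163.5, 186.8]
ee_rot: [[0.239, 0.971, -0.001], [0.971, -0.239, 0.001], [0.001, -0.001, -1.0]]
contact_force: [0.4, 0.8, -0.7]
opening: 44.9
grip_force: 0.0
```

arm_command --pt "3.8 -2.1 2 0 0 0.038 0" --pt "0 0 1 0 0 0 0" --pt "0 0 0 0 0 0 0" --pt "0 0 0 0 0 0 0" --pt "0 0 0 0 0 0 0"

```text
time_s: 14.05
tcp_pos: [482.6, -124.3, 158.5]
ee_rot: [[0.276, 0.961, 0.001], [0.961, -0.276, -0.001], [-0.0, 0.001, -1.0]]
contact_force: [0.6, 0.7, -0.9]
opening: 42.9
grip_force: 0.0
```

```bash
python3 - <<'E'
from h import *
st(); snap("w4")
plan([((483.2,-121,50),Rdown(-.278),0,3)])
E
```

```text
14.05 [ 482.6 -124.3  158.5] yaw_y -0.279 tilt [   -1.     1. -1000.] 42.90862849437419 0.0 [ 0.6  0.7 -0.9]
-> [ 483.2 -121.    50. ] 3
[0.11, -0.01, 3.62, 0.0, 0.0, -0.0, 0]
[0.11, -0.01, 3.62, 0.0, 0.0, -0.0, 0]
[0.11, -0.01, 3.62, 0.0, 0.0, -0.0, 0]
```

View pics/w4.png

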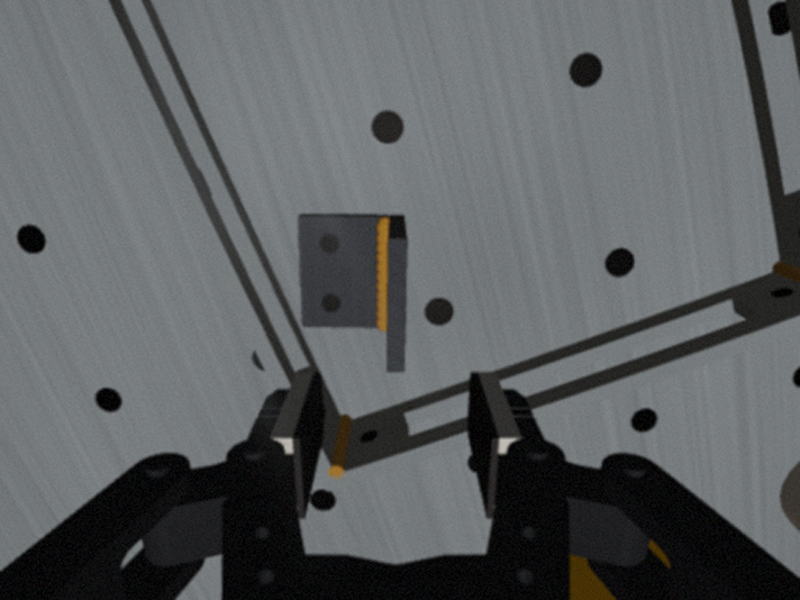

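The bracket's foot corners are at (300,214) and (302,326). Its web top runs (388,238)–(406,238) to (387,371)–(405,371).

```bash
python3 - <<'E'
from h import *
w=load("w4")
px=np.array([(300,214),(302,326),(388,238),(406,238),(387,371),(405,371)])/1.5625
r=fit([(w,px,[[-50,30,8],[-50,-30,8],[-4,30,62],[4,30,62],[-4,-30,62],[4,-30,62]])],[483,-121,-.28]);print(r[0][:2],r[0][2],r[1])
x,y,a=r[0]
plan([((x,y,50),Rdown(a),0,3)])
E
```

```text
[ 483.5 -122.3] -0.293651825791133 1.4322166307365478
-> [ 483.5 -122.3   50. ] 3
[0.07, 0.01, 3.62, 0.0, 0.0, 0.005, 0]
[0.07, 0.01, 3.62, 0.0, 0.0, 0.005, 0]
[0.07, 0.01, 3.62, 0.0, 0.0, 0.005, 0]
```

arm_command --pt "0.1 0 3.6 0 0 0.005 0" --pt "0.1 0 3.6 0 0 0.005 0" --pt "0 0 2.2 0 0 0 0" --pt "0 0 1.4 0 0 0 0" --pt "0 0 0 0 0 0 0"

```text
time_s: 14.72
tcp_pos: [482.2, -121.3, 49.2]
ee_rot: [[0.284, 0.959, -0.001], [0.959, -0.284, 0.001], [0.0, -0.002, -1.0]]
contact_force: [0.4, 0.2, -0.3]
opening: 43.1
grip_force: 0.0
```

arm_command --pt "0 0 0 0 0 0 0" --pt "0 0 0 0 0 0 -1" --pt "0 0 0 0 0 0 -1" --pt "0 0 0 0 0 0 -1" --pt "0 0 0 0 0 0 -1" --grip_force 90

```text
time_s: 15.35
tcp_pos: [483.2, -121.5, 50.8]
ee_rot: [[0.284, 0.959, 0.001], [0.959, -0.284, -0.001], [-0.0, 0.002, -1.0]]
contact_force: [-1.5, 0.7, 4.9]
opening: 6.8
grip_force: 88.5
```

```bash
python3 -c "
from h import *
st()"
```

```text
15.35 [ 483.2 -121.5   50.8] yaw_y -0.288 tilt [   -1.     1. -1000.] 6.821897550099418 88.47128391265869 [-1.5  0.7  4.9]
```

arm_command --pt "0 0 -1.5 0 0 0 -1" --pt "0 0 -3 0 0 0 -1" --pt "0 0 -4.5 0 0 0 -1" --pt "0 0 -3 0 0 0 -1" --pt "0 0 0 0 0 0 -1"

```text
time_s: 15.98
tcp_pos: [483.7, -121.8, 172.3]
ee_rot: [[0.284, 0.959, 0.005], [0.959, -0.284, -0.003], [-0.001, 0.006, -1.0]]
contact_force: [0.1, 0.7, -3.6]
opening: 6.9
grip_force: 88.6
```

```bash
python3 - <<'E'
from h import *
st()
plan([((480,210,300),Rdown(-1.61),-1,10)])
E
```

```text
15.97 [ 483.7 -121.8  172.3] yaw_y -0.288 tilt [   -1.     5. -1000.] 6.929190663256249 88.60682487487793 [ 0.1  0.7 -3.6]
-> [480. 210. 300.] 10
[3.17, -0.97, -1.29, 0.001, -0.0, 0.132, -1]
[3.01, -1.38, -1.29, 0.001, -0.0, 0.132, -1]
[2.81, -1.77, -1.29, 0.001, -0.0, 0.132, -1]
[2.55, -2.12, -1.29, 0.001, -0.0, 0.132, -1]
[2.25, -2.44, -1.29, 0.001, -0.0, 0.132, -1]
[1.9, -2.71, -1.28, 0.001, -0.0, 0.132, -1]
[1.53, -2.94, -1.28, 0.001, -0.0, 0.132, -1]
[1.13, -3.12, -1.28, 0.001, -0.0, 0.132, -1]
[0.71, -3.24, -1.28, 0.001, -0.0, 0.132, -1]
[0.27, -3.31, -1.28, 0.001, -0.0, 0.132, -1]
```

arm_command --pt "3.17 -0.97 -1.29 0 0 0.132 -1" --pt "3.01 -1.38 -1.29 0 0 0.132 -1" --pt "2.81 -1.77 -1.29 0 0 0.132 -1" --pt "2.55 -2.12 -1.29 0 0 0.132 -1" --pt "2.25 -2.44 -1.29 0 0 0.132 -1"

```text
time_s: 16.6
tcp_pos: [479.2, 45.7, 231.7]
ee_rot: [[0.815, 0.58, -0.005], [0.58, -0.815, 0.0], [-0.004, -0.003, -1.0]]
contact_force: [-0.4, -0.2, -4.1]
opening: 7.4
grip_force: 88.5
```

arm_command --pt "1.9 -2.71 -1.29 0 0 0.132 -1" --pt "1.53 -2.94 -1.28 0 0 0.132 -1" --pt "1.13 -3.12 -1.28 0 0 0.132 -1" --pt "0.71 -3.24 -1.28 0 0 0.132 -1" --pt "0.27 -3.31 -1.28 0 0 0.132 -1"

```text
time_s: 17.23
tcp_pos: [477.6, 211.1, 295.4]
ee_rot: [[0.999, -0.041, -0.005], [-0.042, -0.999, -0.002], [-0.005, 0.002, -1.0]]
contact_force: [0.1, 0.7, -3.9]
opening: 7.2
grip_force: 88.5
```

arm_command --pt "0 0 0 0 0 0 -1" --pt "0 0 0 0 0 0 -1" --pt "0 0 0 0 0 0 -1" --pt "0 0 0 0 0 0 -1" --pt "0 0 0 0 0 0 -1"

```text
time_s: 17.85
tcp_pos: [479.0, 209.8, 298.3]
ee_rot: [[0.999, -0.038, -0.0], [-0.038, -0.999, -0.0], [-0.0, 0.0, -1.0]]
contact_force: [0.4, -0.5, -3.5]
opening: 6.7
grip_force: 88.7
```

```bash
python3 - <<'E'
from h import *
st(); snap("w5")
E
```

```text
17.85 [479.  209.8 298.3] yaw_y -1.609 tilt [   -1.     0. -1000.] 6.701209121982481 88.72124791145325 [ 0.4 -0.5 -3.5]
```

View pics/w5.png

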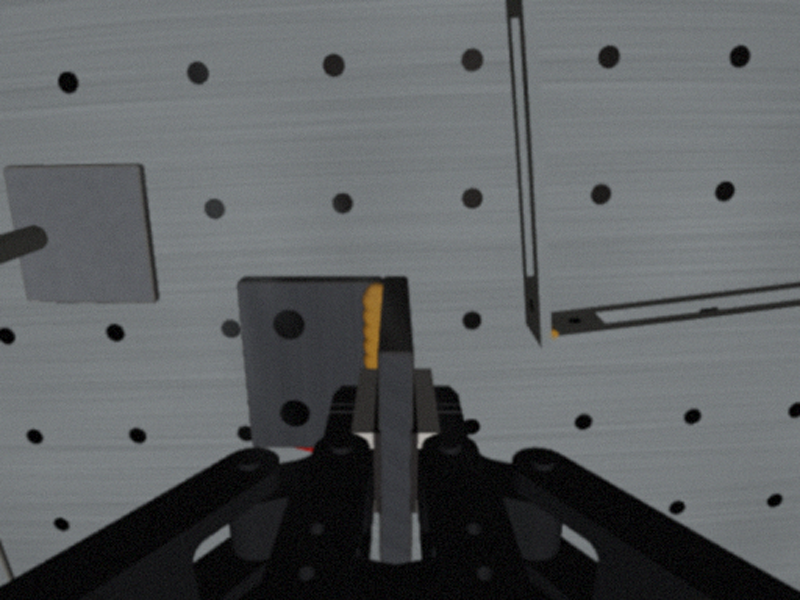

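The wrist view shows the stand's base plate with corners at (6,168), (141,165), (156,298) and (26,299), and the column foot at about (36,238). The bracket hangs straight in the jaws. I'll fit the stand pose from all three cameras.

```bash
python3 - <<'E'
from h import *
w,t,s=load("w5"),cam("top"),cam("scene");k=1.5625
L=np.array([[55,-55,12],[-55,-55,12],[-55,55,12],[55,55,12]],float)
ow=(w,np.array([(6,168),(141,165),(156,298),(26,299)])/k,L)
ot=(t,np.array([(140.4,206),(137.6,241.4),(103.4,240)]),L[[1,2,3]])
os=(s,np.array([(394.4,232.6),(431,246),(421,269.6),(381,255.6)]),L[[2,3,0,1]])
for n,o in [("w",[ow]),("t",[ot]),("s",[os]),("all",[ow,ot,os]),("wt",[ow,ot])]:
    r=fit(o,[485,455,1.53]);print(n,r[0][:2],"%.3f %.2f"%(r[0][2],r[1]))
x0=r[0]
print("col foot w",at_z(w,np.array([(36,238)])/k,12), "expect",x0[:2]+35*np.array([np.cos(x0[2]),np.sin(x0[2])]))
# bracket weld/foot in hand, px -> local points, full 6-DOF in tool frame
st_=robot.read_state();T=np.eye(4);T[:3,:3]=st_["ee_rot"];T[:3,3]=st_["tcp_pos"]
px=np.array([(239,281),(253,447),(383,278),(407,278),(381,351),(413,351)])/k
Lb=np.array([[-50,30,8],[-50,-30,8],[-4,30,8],[4,30,8],[-4,30,62],[4,30,62]],float)
def g(v):
    R=st_["ee_rot"]@Ro.from_rotvec(v[3:]).as_matrix()@np.c_[[0,1,0],[1,0,0],[0,0,-1.]]
    return R,st_["tcp_pos"]+st_["ee_rot"]@v[:3]
f=lambda v:(proj(w,Lb@g(v)[0].T+g(v)[1])-px).ravel()
for n,r in [("6dof",least_squares(f,[0,0,50,0,0,0])),("3dof",least_squares(lambda u:f(np.r_[u,0,0,0]),[0,0,50]))]: print(n,r.x[:3],np.round(r.x[3:],3),"err",abs(r.fun).max())
E
```

```text
w [484.8 454.2] 1.517 3.16
t [481.9 453.2] 1.538 0.46
s [490.2 459.2] 1.519 0.73
all [484.8 454.9] 1.519 3.10
wt [484.5 454.1] 1.519 3.27
col foot w [[484.3 492.2  12. ]] expect [486.3 489. ]
6dof [-0.2  1.3 52.1] [ 0.  0. -0.] err 1.661862987343767
3dof [-0.5  1.3 51.5] [] err 1.6843646588673096
```

```bash
python3 - <<'E'
from h import *
plan([((476,270,254),Rdown(1.53-np.pi),-1,3)])
E
```

```text
-> [476. 270. 254.] 3
[-0.18, -2.0, 1.48, 0.0, 0.0, 0.001, -1]
[-0.18, -2.0, 1.48, 0.0, 0.0, 0.001, -1]
[-0.18, -2.0, 1.48, 0.0, 0.0, 0.001, -1]
```

arm_command --pt "-0.2 -2.0 1.5 0 0 0 -1" --pt "-0.2 -2.0 1.5 0 0 0 -1" --pt "-0.1 -1.3 1 0 0 0 -1" --pt "0 -0.7 0.4 0 0 0 -1" --pt "0 0 0 0 0 0 -1"

```text
time_s: 18.52
tcp_pos: [476.2, 270.8, 254.1]
ee_rot: [[0.999, -0.036, -0.001], [-0.036, -0.999, -0.001], [-0.001, 0.001, -1.0]]
contact_force: [0.1, -0.5, -3.5]
opening: 7.0
grip_force: 88.8
```

arm_command --pt "0 0 0 0 0 0 -1" --pt "0 0 0 0 0 0 -1" --pt "0 0 0 0 0 0 -1" --pt "0 0 0 0 0 0 -1" --pt "0 0 0 0 0 0 -1"

```text
time_s: 19.15
tcp_pos: [476.2, 270.4, 254.5]
ee_rot: [[0.999, -0.037, 0.0], [-0.037, -0.999, -0.0], [0.0, 0.0, -1.0]]
contact_force: [-0.4, 0.3, -3.3]
opening: 6.9
grip_force: 88.8
```

```bash
python3 - <<'E'
from h import *
st(); snap("w6",1)
m=load("w6");print({k:m[k] for k in("fx","cx","cy","k1")})
w=cv2.imread("pics/w6.png");s=robot.read_camera("scene");cv2.imwrite("pics/s6_raw.png",s)
def crop(im,x,y,W,H,k):
    c=cv2.resize(im[y:y+H,x:x+W],None,fx=k,fy=k,interpolation=cv2.INTER_CUBIC)
    for i in range(0,W,20): cv2.line(c,(i*k,0),(i*k,8),(0,255,0),1);cv2.putText(c,str(x+i),(i*k,18),0,.35,(0,0,255),1)
    for j in range(0,H,20): cv2.line(c,(0,j*k),(8,j*k),(0,255,0),1);cv2.putText(c,str(y+j),(8,j*k+4),0,.35,(0,0,255),1)
    return c
a=crop(w,0,90,265,200,3)[:600,:800];cv2.imwrite("pics/w6c.png",a)
E
```

```text
19.15 [476.2 270.4 254.5] yaw_y -1.608 tilt [    0.     0. -1000.] 6.948528117695842 88.78343939781189 [-0.4  0.3 -3.3]
{'fx': 344.57054475224817, 'cx': 252.80872545255878, 'cy': 187.9949479731012, 'k1': -0.07097709155365373}
```

View pics/w6c.png

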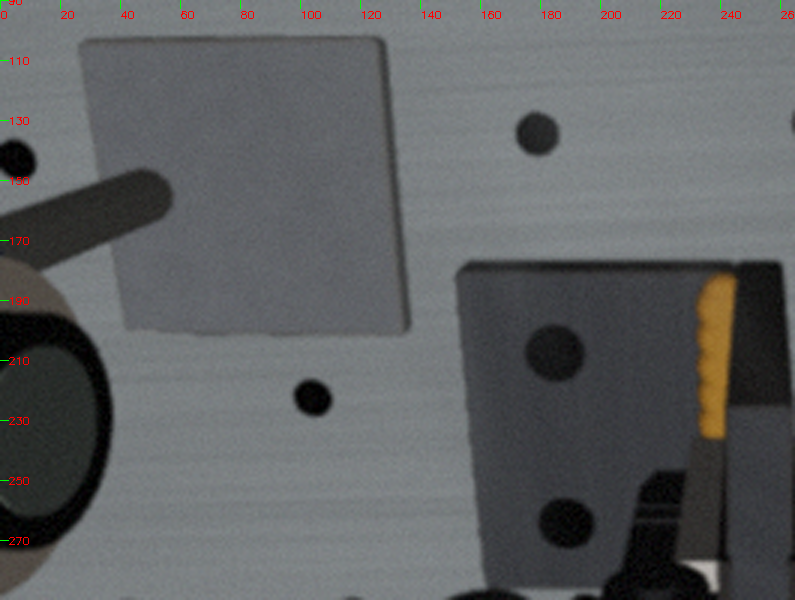

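The closer crop shows the lens barrel's front ellipse: right edge at column 37.3, top row 194.3, bottom row 272.7. It also shows base corners (26.7,103.3), (126,103.3), (134,201) and (42,200), and the bracket foot and web ends.

```bash
cat > lens.py <<'E'
from h import *
w,t,s=load("w6"),cam("top"),cam("scene")
L=np.array([[55,-55,12],[-55,-55,12],[-55,55,12],[55,55,12]],float)
r=fit([(w,np.array([(26.7,103.3),(126,103.3),(134,201),(42,200)]),L)],[485,455,1.53]);print("base w6",r[0][:2],"%.3f %.2f"%(r[0][2],r[1]))
th=np.linspace(0,2*np.pi,181)
def ext(m,c,R,a):
    u=proj(m,c+R*(np.cos(th)[:,None]*[-np.sin(a),np.cos(a),0]+np.sin(th)[:,None]*[0,0,1.]))
    return u[:,0].min(),u[:,0].max(),u[:,1].min(),u[:,1].max()
def res(v,yaw,views):
    c,R=v[:3],v[3];o=[]
    if "w" in views: e=ext(w,c,R,yaw);o+=[e[1]-37.3,e[2]-194.3,e[3]-272.7]
    if "t" in views: e=ext(t,c,R,yaw);o+=[e[1]-122.8,e[2]-203.6,e[3]-219.4]
    if "s" in views: e=ext(s,c,R,yaw);o+=[e[0]-395.4,e[2]-173.6,e[3]-191.4]
    return o
for V in ("wts","wt","ws","ts"):
  for yaw in (1.53,):
    q=least_squares(res,[481,398,211,22],args=(yaw,V),diff_step=1e-3);print(V,yaw,q.x,np.round(q.fun,1))
S=robot.read_state();px=np.array([(155.3,180.7),(161.7,285.7),(242.3,225),(264,225),(260.7,177.3)])
Lb=np.array([[-50,30,8],[-50,-30,8],[-4,30,62],[4,30,62],[4,30,0]],float)
A=S["ee_rot"]@np.c_[[0,1,0],[1,0,0],[0,0,-1.]]
q=least_squares(lambda u:(proj(w,Lb@A.T+S["tcp_pos"]+S["ee_rot"]@u)-px).ravel(),[0,0,50]);print("bracket origin in tool",q.x,np.round(q.fun,1))
E
python3 lens.py
```

```text
base w6 [484.1 455.3] 1.516 1.65
wts 1.53 [479.7 399.4 208.   21.2] [ 0.2 -0.4 -0.1 -1.3  0.5  0.8 -0.   0.1 -1.5]
wt 1.53 [481.3 396.2 212.1  20.6] [ 0.1  0.   0.  -0.6 -0.2 -0.2]
ws 1.53 [478.8 400.9 206.2  21.4] [ 0.1 -0.2  0.1  0.5  0.6 -0.8]
ts 1.53 [481.6 398.7 206.6  22. ] [-0.7 -0.4  0.6 -0.7  0.5 -0.4]
bracket origin in tool [-2.4  1.  54.7] [-1.8  0.8  1.6 -0.9 -0.5  0.1  0.7  0.1  0.  -0.3]
```

arm_command --pt "0 -0.5 -2.5 0 0 0 -1" --pt "0 -1 -3.5 0 0 0 -1" --pt "0 -1 -2 0 0 0 -1" --pt "0 -0.5 -0.5 0 0 0 -1" --pt "0 0 0 0 0 0 -1"

```text
time_s: 19.88
tcp_pos: [477.1, 300.6, 338.8]
ee_rot: [[0.999, -0.037, -0.001], [-0.037, -0.999, -0.001], [-0.001, 0.001, -1.0]]
contact_force: [0.2, -0.8, -4.8]
opening: 7.2
grip_force: 89.0
```

arm_command --pt "0 0 0 0 0 0 -1" --pt "0 0 0 0 0 0 -1" --pt "0 0 0 0 0 0 -1" --pt "0 0 0 0 0 0 -1" --pt "0 0 0 0 0 0 -1"

```text
time_s: 20.5
tcp_pos: [477.4, 300.4, 339.4]
ee_rot: [[0.999, -0.037, 0.0], [-0.037, -0.999, -0.0], [0.0, 0.0, -1.0]]
contact_force: [-0.5, -0.1, -4.0]
opening: 6.7
grip_force: 89.0
```

```bash
cat > l2.py <<'E'
from h import *
def disc(n,thr=70):
    "outline of the dark lens disc near its expected place"
    m=load(n);g=cv2.GaussianBlur(cv2.cvtColor(cv2.imread(f"pics/{n}.png"),cv2.COLOR_BGR2GRAY),(3,3),0)
    e=proj(m,[481,398,209])[0]
    k,lab,sta,cen=cv2.connectedComponentsWithStats((g<thr).astype(np.uint8))
    x,y=np.clip(np.round(e).astype(int),0,[511,383]);l=lab[y,x]
    print(n,"expect",e,"label",l,"stats",sta[l],"grey row",g[y,max(x-40,0):x+60:4])
    c=max(cv2.findContours((lab==l).astype(np.uint8),cv2.RETR_EXTERNAL,cv2.CHAIN_APPROX_NONE)[0],key=len)[:,0].astype(float)
    return m,c,e
if __name__=="__main__":
    st();snap("w7",1)
    for n in ("w6","w7"): disc(n)
E
python3 l2.py
```

```text
20.5 [477.4 300.4 339.4] yaw_y -1.608 tilt [    0.     0. -1000.] 6.713613621431461 88.97151947021484 [-0.5 -0.1 -4. ]
w6 expect [ 14.8 231.3] label 21 stats [   0  192   38   83 2594] grey row [ 42  41  42  42  43  42  43  44  20  24 122 122 121 120 122 123 121 122
 122]
w7 expect [123.6 185.1] label 16 stats [  99  158   35   57 1716] grey row [224 223 195  79  38  26  27  26  53  50  54  59  51 121 121 119 121  85
  66  62  66  67  68  64  64]
```

```bash
cat > l3.py <<'E'
from l2 import *
D=[]
for n in ("w6","w7"):
    for thr in (70,85):
        m,c,e=disc(n,thr); c=c[(c[:,0]>e[0]+1)]
        D.append((m,c))
def res(v,yaw,D):
    o=[]
    nrm=np.array([np.cos(yaw),np.sin(yaw),0])
    for m,c in D:
        p,d=ray(m,c);X=p+d*(((v[:3]-p)@nrm)/(d@nrm))[:,None]
        o.append((np.linalg.norm(X-v[:3],axis=1)-v[3])/np.sqrt(len(c))*10)
    return np.concatenate(o)
for yaw in (1.51,1.53,1.55):
    q=least_squares(res,[481,398,209,21],args=(yaw,D),loss="soft_l1");print(yaw,q.x,"cost %.2f"%q.cost)
q=least_squares(lambda v:res(v,v[4],D),[481,398,209,21,1.53],loss="soft_l1");print(q.x,"yaw %.3f"%q.x[4],"cost %.2f"%q.cost)
E
python3 l3.py | grep -v expect | grep -v '^ 122'
```

```text
66  62  66  67  68  64  64]
  66  62  66  67  68  64  64]
1.51 [485.8 396.9 217.   27.8] cost 1669.99
1.53 [487.6 397.1 218.1  29.6] cost 1663.51
1.55 [496.3 397.  229.   42.1] cost 1646.33
[747.1 661.5 384.2 421.6   2.4] yaw 2.352 cost 1094.81
```

```bash
cat > l4.py <<'E'
from l2 import *
from scipy.spatial import cKDTree
th=np.linspace(0,2*np.pi,721)
def circ(v,a): return v[:3]+v[3]*(np.cos(th)[:,None]*[-np.sin(a),np.cos(a),0]+np.sin(th)[:,None]*[0,0,1.])
D=[]
for n,thr,off in (("w6",75,1),("w7",75,4)):
    m,c,e=disc(n,thr); c=c[c[:,0]>e[0]+off]; D.append((m,c)); print(len(c),c.min(0),c.max(0),c[c[:,0].argmax()])
def res(v,yaw,D): return np.concatenate([cKDTree(proj(m,circ(v,yaw))).query(c)[0] for m,c in D])
for yaw in (1.515,1.53,1.545):
    q=least_squares(res,[481,398,209,21],args=(yaw,D),loss="soft_l1",diff_step=1e-4);print(yaw,q.x,"rms",np.sqrt((res(q.x,yaw,D)**2).mean()),res(q.x,yaw,D).max())
E
python3 l4.py
```

```text
w6 expect [ 14.8 231.3] label 15 stats [   0  192   38   84 2633] grey row [ 42  41  42  42  43  42  43  44  20  24 122 122 121 120 122 123 121 122
 122]
86 [ 16. 192.] [ 37. 272.] [ 37. 234.]
w7 expect [123.6 185.1] label 16 stats [  98  157   36   58 1764] grey row [224 223 195  79  38  26  27  26  53  50  54  59  51 121 121 119 121  85
  66  62  66  67  68  64  64]
49 [128. 161.] [133. 209.] [133. 192.]
1.515 [481.4 397.  212.1  21.4] rms 0.3497162333817801 0.9766528508243114
1.53 [481.7 397.  212.2  21.4] rms 0.3267482926271206 0.8236242495063933
1.545 [482.  397.  212.4  21.5] rms 0.34036165448497857 0.8760814946283992
```

```bash
cat > b.py <<'E'
from h import *
import sys
# commanded tool poses are read from the stored camera pose: T_tool = T_cam * inv(cam_in_tool)
S=robot.read_state();C=cam("wrist")["pose"];T=np.eye(4);T[:3,:3]=S["ee_rot"];T[:3,3]=S["tcp_pos"];X=np.linalg.inv(C)@T
def cross(v,first,thr=88):
    i=np.where((v[:-1]>thr)!=(v[1:]>thr))[0]
    if not len(i): return None
    i=i[0] if first else i[-1]; return i+(v[i]-thr)/(v[i]-v[i+1])
def obs(n):
    m=load(n);g=cv2.GaussianBlur(cv2.cvtColor(cv2.imread(f"pics/{n}.png"),cv2.COLOR_BGR2GRAY),(3,3),0).astype(float)
    if g.shape[1]!=512: g=cv2.resize(g,(512,384),interpolation=cv2.INTER_AREA)
    Tt=m["pose"]@X; A=Tt[:3,:3]@np.c_[[0,1,0],[1,0,0],[0,0,-1.]]
    pr=lambda P,v:proj(m,np.atleast_2d(P)@Ro.from_rotvec(v[3:6]).as_matrix().T@A.T+Tt[:3,3]+Tt[:3,:3]@v[:3])
    v0=np.r_[-.7,0,51,0,0,0]; O=[]
    for P,Q,horiz,first in (((-50,25,8),(-50,-15,8),1,1),((-45,30,0),(-20,30,0),0,1),((-48,-30,8),(-40,-30,8),0,0)):
        for f in np.linspace(0,1,15):
            u=pr(np.array(P)*(1-f)+np.array(Q)*f,v0)[0]; x,y=np.round(u).astype(int)
            if horiz: c=cross(g[y,x-9:x+10],first); p=None if c is None else (x-9+c,y)
            else: c=cross(g[y-9:y+10,x],first); p=None if c is None else (x,y-9+c)
            if p: O.append((P,Q,p))
    return pr,O
def res(v,L,p=0):
    o=[]
    for pr,O in L:
        for P,Q,p in O:
            a,b=pr([P,Q],v);d=(b-a)/np.linalg.norm(b-a);e=np.array(p)-a;o.append(d[0]*e[1]-d[1]*e[0])
    return np.array(o)
f3=lambda x:np.array2string(np.array(x),precision=3,suppress_small=True)
for names in (["w6"],["w5"],["w5","w6"],["w7"]):
    L=[obs(n) for n in names];r0=res(np.r_[-.7,0,51,0,0,0],L)
    # weak priors: offsets 3 mm, tilts 0.02 rad, y offset 0.5
    q=least_squares(lambda v:np.r_[res(v,L)/.4/3,(v-[-.7,0,51,0,0,0])/[3,.7,2,.02,.02,.02]],np.r_[-.7,0,51,0,0,0],loss="soft_l1")
    print(names,len(r0),f3(q.x),"rms %.2f -> %.2f"%(np.sqrt((r0**2).mean()),np.sqrt((res(q.x,L)**2).mean())))
E
python3 b.py
```

```text
['w6'] 35 [-0.414  1.644 49.213 -0.021  0.01   0.003] rms 1.91 -> 0.58
['w5'] 35 [-0.403  1.429 49.457 -0.019  0.01   0.004] rms 1.75 -> 0.69
['w5', 'w6'] 70 [-0.262  1.704 48.848 -0.021  0.009  0.003] rms 1.83 -> 0.60
['w7'] 35 [-0.521  1.451 48.776 -0.019  0.006 -0.006] rms 2.55 -> 2.41
```

```bash
sed -e 's/np.r_\[-.7,0,51,0,0,0\]/V0/g; s/\[-.7,0,51,0,0,0\]/V0/g; s/,2,.02,.02,.02\]/,4,.02,.02,.02]/; s/,.7,4/,3,4/' -e 's/^for names in .*/V0=np.r_[2.2,.3,158.5,0,0,0]\nfor names in (["w4"],):/' b.py > b4.py; python3 b4.py
```

```text
['w4'] 45 [  1.987   1.057 159.734  -0.002   0.     -0.01 ] rms 2.14 -> 2.14
```

```bash
python3 - <<'E'
from h import *
plan([((476.9,292.7,251.5),Rdown(1.522-np.pi)@Ro.from_rotvec([0,.01,0]).as_matrix(),-1,4)])
E
```

```text
-> [476.9 292.7 251.5] 4
[-0.0, 0.19, 2.2, -0.0, 0.002, 0.003, -1]
[-0.01, 0.19, 2.2, -0.0, 0.002, 0.003, -1]
[-0.01, 0.19, 2.2, -0.0, 0.002, 0.003, -1]
[-0.02, 0.19, 2.2, -0.0, 0.002, 0.003, -1]
```

arm_command --pt "0 0.2 1.5 0 0.002 0.003 -1" --pt "0 0.2 2.5 0 0.003 0.003 -1" --pt "-0.02 0.2 2.5 0 0.003 0.003 -1" --pt "-0.02 0.16 1.5 0 0.002 0.003 -1" --pt "0 0 0.8 0 0 0 -1"

```text
time_s: 21.18
tcp_pos: [476.5, 292.6, 250.0]
ee_rot: [[0.999, -0.049, 0.008], [-0.049, -0.999, -0.001], [0.008, 0.001, -1.0]]
contact_force: [-0.6, -0.5, -3.5]
opening: 6.9
grip_force: 88.9
```

arm_command --pt "0 0 0 0 0 0 -1" --pt "0 0 0 0 0 0 -1" --pt "0 0 0 0 0 0 -1" --pt "0 0 0 0 0 0 -1" --pt "0 0 0 0 0 0 -1"

```text
time_s: 21.8
tcp_pos: [477.1, 292.9, 251.7]
ee_rot: [[0.999, -0.049, 0.01], [-0.049, -0.999, -0.0], [0.01, -0.0, -1.0]]
contact_force: [0.1, 1.0, -3.8]
opening: 6.9
grip_force: 88.9
```

```bash
cat > chk.py <<'E'
from h import *
st(); snap("w8",1)
# rectified relative check: weld line (yellow) and lens rim in one picture
import l2
m,c,e=l2.disc("w8",75); print("lens rim extents",c.min(0),c.max(0))
th=np.linspace(0,2*np.pi,721);a=1.522
u=proj(m,np.array([481.6,397,212.2])+21.4*(np.cos(th)[:,None]*[-np.sin(a),np.cos(a),0]+np.sin(th)[:,None]*[0,0,1.]));print("predicted",u.min(0),u.max(0))
h=cv2.cvtColor(cv2.imread("pics/w8.png"),cv2.COLOR_BGR2HSV);y,x=np.where((h[...,0]>12)&(h[...,0]<32)&(h[...,1]>120)&(h[...,2]>80))
k=(abs(x-240)<25)&(y>150)&(y<260);x,y=x[k],y[k];print("weld px",len(x),x.mean(),y.min(),y.max())
s=robot.read_state();R=s["ee_rot"];R2=R@np.c_[[0,1,0],[1,0,0],[0,0,-1.]]
for P in ([-6,29,10],[-6,0,10]): print("pred weld",P,proj(m,R2@np.array(P,float)+s["tcp_pos"]+R@[-.4,1.6,50.2]))
w=s["tcp_pos"]+R@[-.4,1.6,50.2]+R2@np.array([-6,0,10.]);print("weld",w,"focus",np.array([481.6,397,212.2])-100*np.array([np.cos(a),np.sin(a),0]))
E
python3 chk.py
```

```text
21.8 [477.1 292.9 251.7] yaw_y -1.620 tilt [   10.    -1. -1000.] 6.923127480527874 88.87389063835144 [ 0.1  1.  -3.8]
w8 expect [ 51.9 237. ] label 18 stats [   4  197   69   86 4821] grey row [ 17  15  15  19   4  10  57  43  43  41  42  43  43  41  19  73 121 123
 123 123 124 123 124 123 125]
lens rim extents [  4. 197.] [ 72. 282.]
predicted [ 23.6 197.2] [ 71.3 280.8]
weld px 561 237.83957219251337 181 236
pred weld [-6, 29, 10] [[241.9 183.2]]
pred weld [-6, 0, 10] [[242.5 238.1]]
weld [477.3 297.3 211.4] focus [476.7 297.1 212.2]
```

arm_command --pt "-0.04 0.07 -0.04 0 0 0 -1" --pt "0 0 0 0 0 0 -1" --pt "0 0 0 0 0 0 -1" --pt "0 0 0 0 0 0 -1" --pt "0 0 0 0 0 0 -1"

```text
time_s: 22.48
tcp_pos: [476.6, 292.2, 251.8]
ee_rot: [[0.999, -0.049, 0.01], [-0.049, -0.999, -0.0], [0.01, -0.0, -1.0]]
contact_force: [-0.0, -0.3, -4.8]
opening: 6.9
grip_force: 88.9
```

arm_command --pt "0 0 0 0 0 0 -1" --pt "0 0 0 0 0 0 -1" --pt "0 0 0 0 0 0 -1" --pt "0 0 0 0 0 0 -1" --pt "0 0 0 0 0 0 -1"

```text
time_s: 23.1
tcp_pos: [476.6, 292.2, 251.8]
ee_rot: [[0.999, -0.049, 0.01], [-0.049, -0.999, -0.0], [0.01, -0.0, -1.0]]
contact_force: [-0.1, 0.5, -3.6]
opening: 6.7
grip_force: 88.9
```

```bash
python3 -c "
from h import *
st();print(abs(robot.read_state()['dq']).max());print(robot.close_job())"
```

```text
23.1 [476.6 292.2 251.8] yaw_y -1.620 tilt [    9.    -1. -1000.] 6.7246937992279925 88.87401938438416 [-0.1  0.5 -3.6]
0.002223932341180689
the job is handed in; nothing more can be done
None
```

I handed the job in at 23.1 s: both offcuts went into the bin first, and the arm is holding the bracket still in front of the lens, its weld by my measurements within about 2 mm of the focus point and its tilt and squareness within about 1°; the hand-in returned no verdict.

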